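Hold a bottle guide against the conveyor for fastening

ROBOT

A 6-joint arm with a two-finger parallel gripper is mounted at the origin on the work surface. World frame = base frame: x ahead of the robot, y to its left, z up, the work surface at z = 0. Lengths are in m, angles in degrees, forces in N, time in s.
With the tool pointing down it reaches from about 0.35 to 0.875 m from the base axis. Payload 4.2 kg.
Tool frame: the origin (TCP) lies between the finger pads; the fingertips stand 25 mm ahead of it and the grasp point (between the pads) lies 6 mm ahead of it (robot.nose_length is the z of the fingertips in the tool frame, in m); z points along the fingers, y is the direction in which the jaws open and shut (so a half turn about z gives the same grasp; the last joint's range is limited). The gripper opens to 87 mm and grips with 3 to 60 N. Pads are 19 mm wide; open, the fingers measure 117 mm over their backs; the gripper's body (75 mm by 190 mm) begins 51 mm behind the grasp point.
Start: joints at [81.051, 22.042, 0.453, 0, -68.411, -14.817], TCP at [0.252, 0.572, 0.227] pointing down, gripper open.
Joint ranges: [-179.83, 179.83], [-69.29, 118.12], [-61.27, 80.66], [-181.25, 117.63], [-171.15, -9.14], [-177.46, 177.46]. Speed limits (degrees/s): [159.86, 159.86, 180, 180, 180, 180].

INTERFACE

Orientations are given as a 3x3 rotation matrix whose columns are the frame's x, y, z axes.
In Python, from cell import robot gives the robot as it stands.
- The arm moves only by the tool step_arm, never from a script. Its argument "series" is a list of rows, each a list of 7 numbers: the turn, a rotation vector about the tool's x, y, z in degrees, then the shift along the tool's x, y, z in m, then the finger opening in m, from 0 to 0.087. A call has 1 to 12 rows; each row is the pose to reach, as a shift and turn from the pose commanded when the call began, along the tool's axes at that moment; what a row does not reach only later rows make up. A row lasts 1/12 s, in which the tool goes at most 41.7 mm and 7.16 degrees, less where a joint would pass 70% of its speed; a pose out of reach is approached as far as the arm can. A call with a gripper value outside its range is refused whole. The fingers move at their own pace and stop on an object; the grip force is fixed at half the most. Time passes only in rows, so rows that repeat a pose let the fingers close. It gives the time, the measured TCP pose, the force and the opening at its end, in the units of the state.
- robot.state(): the state, without advancing time (a new reading comes with each control period).
- robot.capture(name): name is "side" or "top" or "wrist"; returns a dict with "pixels" (384x512x3 uint8, red, green, blue), "fx", "fy", "cx", "cy" (pixels), "world_to_cam" (4x4, takes a point from world to camera coordinates). Camera axes: x right, y down, z forward; pixel columns grow to the right and rows downward; lengths in m; the calibration is good to about 2 mm. A picture is of the moment at which its call begins. There is no depth.
- robot.hand_in(): hands the job in, once; it reports no verdict.
The state is a dict: "clock": time; "joint_pos": joint angles; "qvel": joint speeds; "effort": joint torques, N m; "ee_pos": TCP position; "eef_rot": TCP orientation; "ft_force": force on the tool from outside, world axes, zero at the start; "wrist_torque": the same for the moment, N m; "width": finger opening in m.
Only numpy, scipy, OpenCV 4.12 (cv2) and the standard library are available. Lean on these libraries where they do the work, as an engineer would, in place of code of your own. Each camera call takes 0.05 s, during which the arm holds its last target. There are 200 camera calls.

TASK

I am about to screw the aluminium side guide back onto the little belt conveyor and need a third hand: lift the guide out of the parts bin and sit it flat on the mounting ledge with its slotted foot towards you, the two slots over the two tapped holes and its flat back flush against the conveyor's side frame. Keep it gripped and pressed against the frame with a steady push of about 10 N, and finish while still holding it like that. Leave the bottles and everything else, also in the bin, where they are.

Things in the scene. Friction and masses are not known exactly. Their poses are not given: they have to be found in the camera images.
- guide_centre (a point): Middle of the guide's upright plate, half-way up: 37.5 mm above the guide's underside, 4 mm inside its flat back face. Plate 8 mm thick (x), 75 mm high, flat for 104 mm (y); its ends are turned in over the foot. Pinch it from above across the 8 mm. Axes: z up, +x out of the flat back (white wear strip), -x to the foot.
- guide: The side guide, a loose bare aluminium angle, foot down in the parts bin, about 0.4 kg, rigid. Origin: centre of the foot's underside; axes as guide_centre. Foot 58 mm deep (x), 150 mm long (y), 8 mm thick, its rear edge (x = +29 mm) flush with the upright's back. Two slots, 24 mm (y) by 8 mm (x), at x = -8 mm, y = +-55 mm.
- ledge_seat (a point): Where the guide goes: point on the ledge's top, on the line where it meets the conveyor's side frame, midway between the holes. Axes: z up, +x square into the frame (the way to push), y along the conveyor. In place, the guide's centre is here at x = -4, y = 0, z = 37.5 mm, axes parallel.
- ledge: The fixed, rigid aluminium mounting ledge on the conveyor, top 86 mm above the table, 60 mm deep (x), 190 mm long (y), with two 7 mm tapped holes at x = -7 mm, y = +-55 mm. Origin at table height under its centre; axes as ledge_seat. The side frame behind it rises 14 mm above it: fingers that grip the guide at its centre or higher clear the frame.
- conveyor: The fixed, rigid benchtop belt conveyor, belt standing still: 160 mm wide in x, 840 mm long in y, frame top 100 mm above the table, belt 1 mm lower. Origin at table height under its centre; the face of its near side frame is at x = -80 mm.
- bin: The fixed grey plastic parts bin, 210 mm (x) by 310 mm (y), 65 mm high, walls and floor 5 mm. Origin at the centre of its underside. The guide lies on its floor in the half towards the bin's -y end.
- star_knob_centre (a point): Black clamping knob in the bin, 40 mm across, 26 mm high; its centre. Leave it.
- clamp_block_centre (a point): Small aluminium clamp block in the bin, 36 x 36 x 30 mm; its centre. Leave it.
- bottle_a_centre (a point): Amber bottle with gold cap standing on the belt, 34 mm across, 86 mm high; its centre, half-way up.
- bottle_b_centre (a point): A second such bottle on the belt; its centre.
- bottle_c_centre (a point): A third such bottle on the belt; its centre.
- driver_grip (a point): Black-handled screwdriver, 150 mm long, lying on the table between the bin and the bottle tray; the middle of its handle. Leave it.

How it is judged:
By the outcome, as a careful person would: the job done as asked, in the order asked, and still so for the second after the job is handed in, while the arm keeps its last pose, push and grip.
It also fails if it takes over 64 s, if anything falls off the work surface, if the arm or the gripper's body presses on something with over 40 N, if the wrist force passes 120 N, or if a joint passes its speed limit or range.

## Working session

There is one attempt and no reset: what is moved stays moved. The work goes in short steps, Python scripts to look and compute and a tool call to move; the robot and the scene stay as the last step left them, time stands still between calls to the robot, and variables do not carry over. Pictures are saved under pics/ and viewed, about 8 in all and at most 12, crops included, and the job is handed in when it is done.

Besides the shell and the picture viewer there is one more tool, called after "Call:" as name(argument=value, ...), one argument or row to a line, values as JSON. step_arm: Moves the arm, as the interface text tells. Its arguments: {"type":"object","properties":{"series":{"type":"array"}},"required":["series"]}

```bash
mkdir -p pics; cat > h.py <<'E'
import numpy as np, cv2
from cell import robot
def cap(n,f=None):
    c=robot.capture(n)
    if f: cv2.imwrite('pics/'+f,c['pixels'][:,:,::-1])
    return c
def ray(c,u,v,z):
    T=np.array(c['world_to_cam']);R=T[:3,:3];o=-R.T@T[:3,3]
    d=R.T@np.array([(u-c['cx'])/c['fx'],(v-c['cy'])/c['fy'],1]);return o+d*(z-o[2])/d[2]
def proj(c,p):
    T=np.array(c['world_to_cam']);q=T[:3,:3]@np.array(p)+T[:3,3];return np.array([c['fx']*q[0]/q[2]+c['cx'],c['fy']*q[1]/q[2]+c['cy']])
E
python3 - <<'E'
from h import *
import pickle
d={}
for n in('side','top','wrist'): d[n]=cap(n)
pickle.dump(d,open('c0.pkl','wb'))
im=np.hstack([d['top']['pixels'],d['wrist']['pixels']])[:,:,::-1]
cv2.imwrite('pics/top0.png',d['top']['pixels'][:,:,::-1]);cv2.imwrite('pics/sw0.png',np.vstack([cv2.resize(d[n]['pixels'][:,:,::-1],(400,300)) for n in('side','wrist')]))
s=robot.state();print(s['ee_pos'],s['eef_rot'],s['ft_force'],s['clock'])
for n in d: T=d[n]['world_to_cam'];print(n,-T[:3,:3].T@T[:3,3],d[n]['fx'])
E
```

```text
[0.25167976 0.57160263 0.22582509] [[ 9.15153730e-01 -4.03104627e-01 -5.56865826e-04]
 [-4.03104995e-01 -9.15152425e-01 -1.54986874e-03]
 [ 1.15142149e-04  1.64284355e-03 -9.99998644e-01]] [-0.13904268 -0.14359404 -0.76803682] 0.15
side [0.46032066 0.65709923 0.69564752] 362.985354168956
top [0.34984792 0.02344468 1.38744305] 487.48242259895153
wrist [0.31324494 0.54541698 0.3835372 ] 310.5844874974667
```

View pics/top0.png

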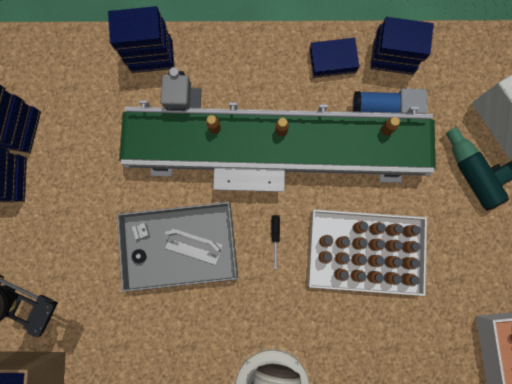

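View pics/sw0.png

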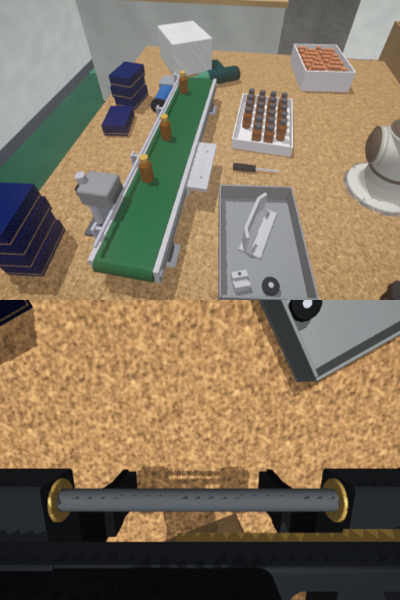

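Top view: the guide is at about (193,245) in the bin with its foot towards the robot. The ledge is at about (249,179), with the bottles standing on the belt behind it. I'll zoom in on both.

```bash
python3 - <<'E'
from h import *
import pickle
d=pickle.load(open('c0.pkl','rb'));c=d['top'];p=c['pixels'][:,:,::-1]
a=cv2.resize(p[220:275,150:235],(765,495-200+0),interpolation=cv2.INTER_CUBIC) if 0 else cv2.resize(p[222:272,155:230],(600,400),interpolation=cv2.INTER_CUBIC)
b=cv2.resize(p[158:197,205:295],(720,312),interpolation=cv2.INTER_CUBIC)
o=np.zeros((600,720,3),np.uint8);o[:300,:720]=b[:300];s=d['side']['pixels'][:,:,::-1]
cv2.imwrite('pics/z1.png',np.vstack([cv2.copyMakeBorder(a,0,0,0,120,cv2.BORDER_CONSTANT),cv2.resize(b,(720,312))[100:300]]))
for n,(u,v),z in[('ledge c',(249,179),.086),('guide',(193,245),.01),('conv near L',(121,168),.1),('conv near R',(433,172),.1)]:print(n,ray(c,u,v,z))
E
```

```text
ledge c [0.5578162  0.06353139 0.086     ]
guide [0.38176296 0.22236209 0.01      ]
conv near L [0.58518137 0.40864947 0.1       ]
conv near R [ 0.57507274 -0.42682663  0.1       ]
```

View pics/z1.png

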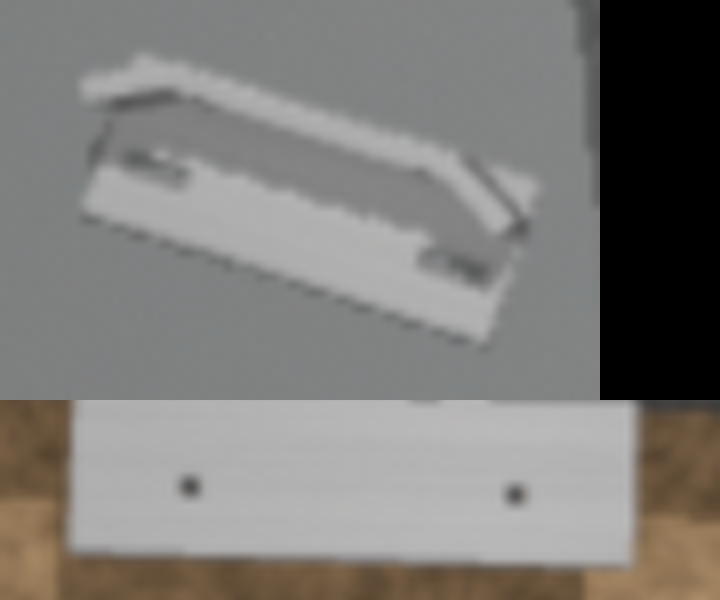

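```bash
python3 - <<'E'
from h import *
import pickle
d=pickle.load(open('c0.pkl','rb'));c=d['top']
def A(x,y,z):return ray(c,(x+.5)/8-.5+155,(y+.5)/8-.5+222,z)
def B(x,y,z):return ray(c,(x+.5)/8-.5+205,(y-300+.5)/8-.5+158,z)
def rep(n,P,Q):
    e=P-Q; print(n,P,Q,'mid',(P+Q)/2,'len',np.linalg.norm(e),'yaw',np.degrees(np.arctan2(-e[0],e[1])))
rep('slots',A(155,168,.013),A(455,266,.013))
rep('foot front',A(82,212,.013),A(485,342,.013))
rep('plate top',A(190,80,.08),A(430,158,.08))
rep('plate outer ends',A(85,88,.08),A(500,225,.08))
rep('holes',B(190,486,.086),B(515,495,.086))
rep('ledge front',B(68,553,.086),B(635,566,.086))
rep('conv',ray(c,121,168,.1),ray(c,433,172,.1))
E
```

```text
slots [0.38829545 0.27579649 0.013     ] [0.35463346 0.16962301 0.013     ] mid [0.37146445 0.22270975 0.013     ] len 0.11138194832737632 yaw -17.59106632073038
foot front [0.37285755 0.30106604 0.013     ] [0.3284413  0.15870236 0.013     ] mid [0.35064942 0.2298842  0.013     ] len 0.1491315565321552 yaw -17.32747093697498
plate top [0.41578233 0.25254373 0.08      ] [0.39007761 0.17146441 0.08      ] mid [0.40292997 0.21200407 0.08      ] len 0.08505638339488397 yaw -17.590267359462064
plate outer ends [0.41299276 0.28778858 0.08      ] [0.36798182 0.14771403 0.08      ] mid [0.39048729 0.2177513  0.08      ] len 0.1471287352811278 yaw -17.8140598969149
holes [0.55278043 0.11948406 0.086     ] [0.54985392 0.00963305 0.086     ] mid [0.55131718 0.06455856 0.086     ] len 0.10988998209986235 yaw -1.5260413857586077
ledge front [0.52984195 0.16043179 0.086     ] [ 0.52574479 -0.03072257  0.086     ] mid [0.52779337 0.06485461 0.086     ] len 0.19119826760222378 yaw -1.2278767679658995
conv [0.58518137 0.40864947 0.1       ] [ 0.57507274 -0.42682663  0.1       ] mid [ 0.58012705 -0.00908858  0.1       ] len 0.835537245898858 yaw -0.6932020357633577
```

```bash
python3 - <<'E'
from h import *
import pickle
d=pickle.load(open('c0.pkl','rb'));c=d['top']
hs=cv2.cvtColor(c['pixels'],cv2.COLOR_RGB2HSV)
m=((hs[...,0]<28)&(hs[...,1]>110)).astype(np.uint8)
m[:112]=0;m[165:]=0;m[:,:200]=0;m[:,410:]=0
n,l,st,ce=cv2.connectedComponentsWithStats(m)
for i in range(1,n):
    if st[i,4]>30:print(st[i],ray(c,st[i,0]+st[i,2]/2,st[i,1]+5,.18))
print(ray(c,213,130,.1),ray(c,282,131,.1))
from scipy.spatial.transform import Rotation as Ro
R=np.array(robot.state()['eef_rot']);p=np.array(robot.state()['ee_pos'])
for yaw in(-17.6,162.4):
    a=np.radians(yaw);y=np.array([np.cos(a),np.sin(a),0]);z=np.array([0,0,-1.]);W=np.c_[np.cross(y,z),y,z]
    print(yaw,Ro.from_matrix(R.T@W).as_rotvec(degrees=True),R.T@(np.array([.403,.2125,.23])-p))
E
```

```text
[206 116  14  18 194] [0.69282479 0.15359022 0.18      ]
[276 118  12  18 186] [ 0.68739863 -0.0226408   0.18      ]
[381 118  19  18 218] [ 0.6871472  -0.29773474  0.18      ]
[0.69033932 0.16179827 0.1       ] [ 0.68743485 -0.02560917  0.1       ]
-17.6 [ 7.64520618e-02  7.40279187e-02 -9.61724124e+01] [ 0.28323783  0.26764261 -0.00370261]
162.4 [ 7.18801186e-02 -7.42339291e-02  8.38275432e+01] [ 0.28323783  0.26764261 -0.00370261]
```

Call:
step_arm(
  series=[
    [0, 0, 42, 0.14, 0.134, 0, 0.05],
    [0, 0, 42, 0.14, 0.134, 0, 0.05],
    [0, 0, 42, 0.14, 0.134, 0, 0.05],
    [0, 0, 42, 0.14, 0.134, 0, 0.05],
    [0, 0, 42, 0.14, 0.134, 0, 0.05],
    [0, 0, 42, 0.14, 0.134, 0, 0.05],
    [0.07, -0.07, 83.8, 0.283, 0.268, 0, 0.05],
    [0.07, -0.07, 83.8, 0.283, 0.268, 0, 0.05],
    [0.07, -0.07, 83.8, 0.283, 0.268, 0, 0.05],
    [0.07, -0.07, 83.8, 0.283, 0.268, 0, 0.05],
    [0.07, -0.07, 83.8, 0.283, 0.268, 0, 0.05],
    [0.07, -0.07, 83.8, 0.283, 0.268, 0, 0.05],
  ],
)

```text
clock: 1.15
ee_pos: [0.4033, 0.2085, 0.2265]
eef_rot: [[-0.312, -0.95, -0.0], [-0.95, 0.312, 0.0], [-0.0, 0.0, -1.0]]
ft_force: [0.1, -0.1, 0.1]
width: 0.0499
```

Call:
step_arm(
  series=[
    [0, 0, 0, 0, 0, 0, 0.05],
    [0, 0, 0, 0, 0, 0, 0.05],
    [0, 0, 0, 0, 0, 0, 0.05],
  ],
)

```text
clock: 1.4
ee_pos: [0.4027, 0.2132, 0.2266]
eef_rot: [[-0.299, -0.954, 0.0], [-0.954, 0.299, 0.002], [-0.002, 0.0, -1.0]]
ft_force: [0.2, -0.2, -0.8]
width: 0.0502
```

```bash
python3 - <<'E'
from h import *
import pickle
c=cap('wrist','w1.png');pickle.dump(c,open('w1.pkl','wb'))
s=robot.state();print(s['ee_pos'],s['eef_rot'],s['joint_pos'],s['width'],s['ft_force'],s['clock'])
E
```

```text
[0.40264819 0.21336114 0.22656957] [[-2.98880923e-01 -9.54290295e-01  4.74976549e-04]
 [-9.54289217e-01  2.98881300e-01  1.43488709e-03]
 [-1.51126044e-03 -2.44046201e-05 -9.99998858e-01]] [ 4.84236227e+01  5.27617487e+00 -2.21188657e+01 -3.85474127e-02
 -6.25254037e+01 -6.57962851e+01] 0.05014654067119322 [ 0.4505472   0.4260488  -0.13563961] 1.45
```

View pics/w1.png

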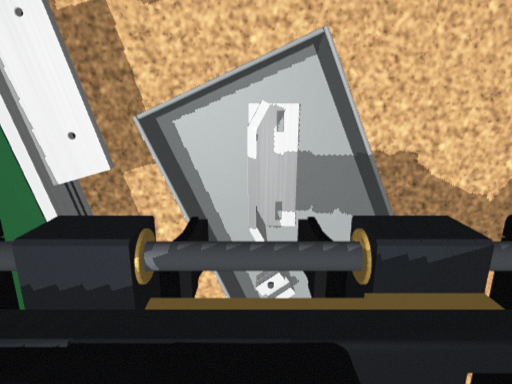

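```bash
python3 - <<'E'
from h import *
import pickle
c=pickle.load(open('w1.pkl','rb'));s=robot.state();R=np.array(s['eef_rot']);p=np.array(s['ee_pos'])
print('grasp',proj(c,p+R@[0,0,.006]),'below at .08',proj(c,[p[0],p[1],.08]))
g=np.array([.403,.2125]);a=np.radians(-17.6);x=np.array([np.cos(a),np.sin(a)]);y=np.array([-x[1],x[0]])
for dx in(-.004,.004):
  for dy in(-.052,.052):print('top',dx,dy,proj(c,[*(g+x*dx+y*dy),.08]))
for dy in(-.055,.055):print('slot',proj(c,[*(g+x*-.033+y*dy),.013]))
o=c['pixels'][80:320,200:340,::-1]
cv2.imwrite('pics/w1z.png',cv2.resize(o,None,fx=2.5,fy=2.5,interpolation=cv2.INTER_CUBIC))
E
```

```text
grasp [250.97613275 232.77197639] below at .08 [251.63668054 178.80739886]
top -0.004 -0.052 [255.40084714 125.20549347]
top -0.004 0.052 [254.6991292 226.7798446]
top 0.004 -0.052 [247.0707543  125.16510692]
top 0.004 0.052 [247.04089044 226.7464392 ]
slot [279.74989401 119.8418448 ]
slot [277.40496843 209.57841371]
```

View pics/w1z.png

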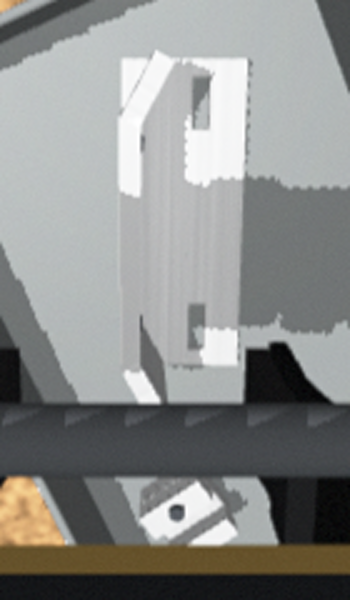

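The guide's bends and slots come out within about 1 mm of the prediction. The tool is centred over it, so I can descend.

Call:
step_arm(
  series=[
    [0, 0, 0, 0, 0, 0.025, 0.04],
    [0, 0, 0, 0, 0, 0.05, 0.04],
    [0, 0, 0, 0, 0, 0.075, 0.04],
    [0, 0, 0, 0, 0, 0.1, 0.04],
    [0, 0, 0, 0, 0, 0.12, 0.04],
    [0, 0, 0, 0, 0, 0.135, 0.04],
    [0, 0, 0, 0, 0, 0.15, 0.04],
    [0, 0, 0, 0, 0, 0.16, 0.04],
    [0, 0, 0, 0, 0, 0.168, 0.04],
    [0, 0, 0, 0, 0, 0.168, 0.04],
    [0, 0, 0, 0, 0, 0.168, 0.04],
  ],
)

```text
clock: 2.37
ee_pos: [0.4028, 0.2134, 0.0585]
eef_rot: [[-0.3, -0.954, 0.0], [-0.954, 0.3, 0.001], [-0.001, 0.0, -1.0]]
ft_force: [-0.6, 0.8, 0.6]
width: 0.04
```

Call:
step_arm(
  series=[
    [0, 0, 0, 0, 0, 0, 0.03],
    [0, 0, 0, 0, 0, 0, 0.02],
    [0, 0, 0, 0, 0, 0, 0.014],
    [0, 0, 0, 0, 0, 0, 0.01],
    [0, 0, 0, 0, 0, 0, 0.006],
    [0, 0, 0, 0, 0, 0, 0.002],
    [0, 0, 0, 0, 0, 0, 0],
    [0, 0, 0, 0, 0, 0, 0],
    [0, 0, 0, 0, 0, 0, 0],
    [0, 0, 0, 0, 0, 0, 0],
  ],
)

```text
clock: 3.2
ee_pos: [0.4031, 0.213, 0.0589]
eef_rot: [[-0.302, -0.953, 0.001], [-0.953, 0.302, 0.002], [-0.002, -0.0, -1.0]]
ft_force: [-0.7, -0.7, 3.4]
width: 0.0076
```

Call:
step_arm(
  series=[
    [0, 0, 0, 0, 0, -0.005, 0],
    [0, 0, 0, 0, 0, -0.015, 0],
    [0, 0, 0, 0, 0, -0.03, 0],
    [0, 0, 0, 0, 0, -0.05, 0],
    [0, 0, 0, 0, 0, -0.07, 0],
    [0, 0, 0, 0, 0, -0.09, 0],
    [0, 0, 0, 0, 0, -0.11, 0],
    [0, 0, 0, 0, 0, -0.125, 0],
    [0, 0, 0, 0, 0, -0.135, 0],
    [0, 0, 0, 0, 0, -0.14, 0],
    [0, 0, 0, 0, 0, -0.14, 0],
    [0, 0, 0, 0, 0, -0.14, 0],
  ],
)

```text
clock: 4.2
ee_pos: [0.4021, 0.2123, 0.1978]
eef_rot: [[-0.302, -0.953, -0.001], [-0.953, 0.302, 0.001], [-0.0, 0.001, -1.0]]
ft_force: [-0.4, -0.4, -3.5]
width: 0.0079
```

```bash
cat > go.py <<'E'
from h import *
from scipy.spatial.transform import Rotation as Ro
def go(target,yaw):  # yaw = ledge x-axis heading; tool y = opposite
    s=robot.state();R=np.array(s['eef_rot']);p=np.array(s['ee_pos'])
    a=np.radians(yaw+180);y=np.array([np.cos(a),np.sin(a),0]);z=np.array([0,0,-1.]);W=np.c_[np.cross(y,z),y,z]
    print(p,s['ft_force'],s['wrist_torque'],s['width'],s['clock']);print('rot',Ro.from_matrix(R.T@W).as_rotvec(degrees=True).round(2),'shift',(R.T@(np.array(target)-p)).round(4))
E
python3 - <<'E'
from go import *
import pickle
a=np.radians(-1.3);x=np.array([np.cos(a),np.sin(a)])
t=np.array([.5883,.0638])+x*(-.004-.03)
print(t);go([*t,.199],-1.3)
c=cap('wrist','w2.png');pickle.dump(c,open('w2.pkl','wb'))
E
```

```text
[0.55430875 0.06457137]
[0.4021469  0.21227021 0.19779665] [-0.42592185 -0.44518559 -3.4743722 ] [ 0.01281998 -0.11162197 -0.07958995] 0.007903543038489676 4.2
rot [  0.07   0.03 -16.29] shift [ 0.0948 -0.1897 -0.0015]
```

Call:
step_arm(
  series=[
    [0, 0, -1.5, 0.008, -0.016, 0, 0],
    [0, 0, -3, 0.018, -0.036, 0, 0],
    [0, 0, -5, 0.029, -0.058, 0, 0],
    [0, 0, -7, 0.04, -0.08, 0, 0],
    [0, 0, -9, 0.052, -0.104, 0, 0],
    [0, 0, -11, 0.064, -0.128, 0, 0],
    [0, 0, -13, 0.075, -0.15, 0, 0],
    [0, 0, -14.5, 0.084, -0.168, 0, 0],
    [0, 0, -15.7, 0.091, -0.182, 0, 0],
    [0, 0, -16.3, 0.095, -0.19, 0, 0],
    [0, 0, -16.3, 0.095, -0.19, 0, 0],
    [0, 0, -16.3, 0.095, -0.19, 0, 0],
  ],
)

```text
clock: 5.25
ee_pos: [0.5547, 0.0644, 0.1968]
eef_rot: [[-0.024, -1.0, -0.003], [-1.0, 0.024, 0.001], [-0.001, 0.003, -1.0]]
ft_force: [0.4, 0.0, -3.4]
width: 0.0078
```

```bash
python3 - <<'E'
from go import *
import pickle
go([.5543,.0646,.198],-1.3)
d={n:cap(n) for n in('wrist','side','top')};pickle.dump(d,open('c3.pkl','wb'))
w=d['wrist']['pixels'][:280,:,::-1];t=cv2.resize(d['top']['pixels'][155:200,205:295,::-1],(540,270),interpolation=cv2.INTER_CUBIC)
cv2.imwrite('pics/p3.png',np.vstack([cv2.resize(w,(540,295)),t]))
E
```

```text
[0.55469134 0.06437911 0.19682831] [ 0.41830822  0.04986483 -3.3882776 ] [ 0.05958077 -0.06325356  0.01829809] 0.007777310463042187 5.25
rot [ 0.16  0.04 -0.06] shift [-0.0002  0.0004 -0.0012]
```

View pics/p3.png

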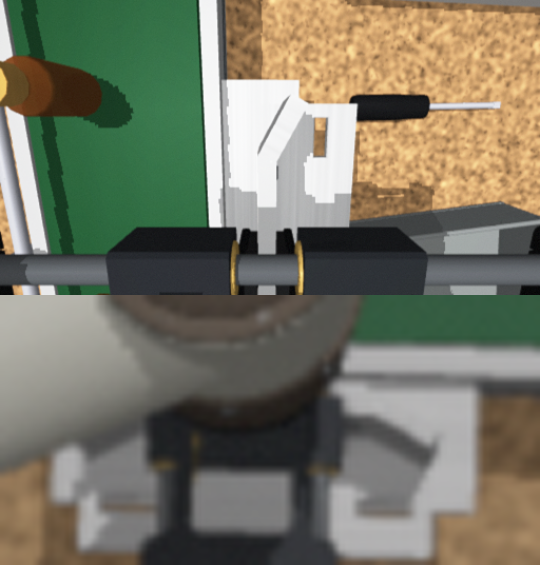

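```bash
python3 - <<'E'
from go import *
import pickle
d=pickle.load(open('c3.pkl','rb'));c=d['wrist']
s=robot.state();p=np.array(s['ee_pos']);R=np.array(s['eef_rot']);zt=p[2]-.0455
X=-R[:2,1];Y=-R[:2,0]
for n,dx,dy in(('slot',-.033,-.055),('cornerF',-.054,-.075),('slot end far',-.033,-.067),('slot end near',-.033,-.043)):print(n,proj(c,[*(p[:2]+X*dx+Y*dy),zt]))
g=cv2.cvtColor(c['pixels'],cv2.COLOR_RGB2HSV)
sub=c['pixels'][85:190,205:350]
cv2.imwrite('pics/z3.png',cv2.resize(sub[:,:,::-1],None,fx=5,fy=5,interpolation=cv2.INTER_CUBIC))
# ledge frame top edge line on wrist: predicted points on frame near top edge
a=np.radians(-1.3)
for t in(-.2,-.1):print('frame edge',proj(c,[.5883+np.cos(a)*0-np.sin(a)*t,.0638+np.cos(a)*t,.1]))
print('ledge end corner front',proj(c,[.5883-.06+np.sin(a)*.095,.0638-.095+.0014,.086]),'seat corner',proj(c,[.5883+np.sin(a)*.095,.0638-.095,.086]))
E
```

```text
slot [302.78552343 130.1504578 ]
cornerF [337.65094778  97.57970333]
slot end far [303.53890979 110.8250821 ]
slot end near [302.0545838 148.9000447]
frame edge [202.13245842 -90.37643922]
frame edge [207.42640371  65.35166317]
ledge end corner front [283.66828617  74.32668728] seat corner [210.0180026   74.24327844]
```

View pics/z3.png

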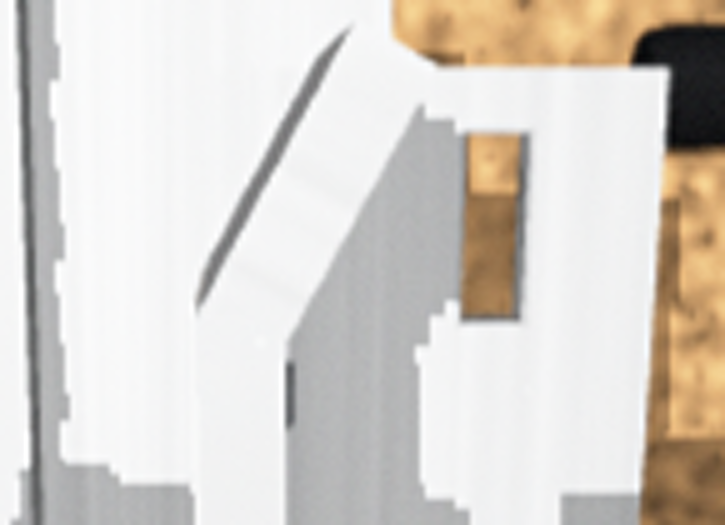

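The slot and corner are within 1 mm of prediction and the ledge within about 1.5 mm. I'll approach to a gap of about 6 mm and go down to just above the ledge.

Call:
step_arm(
  series=[
    [0.16, 0, 0, 0, -0.006, 0.004, 0],
    [0.16, 0, 0, 0, -0.013, 0.012, 0],
    [0.16, 0, 0, 0, -0.02, 0.022, 0],
    [0.16, 0, 0, 0, -0.024, 0.032, 0],
    [0.16, 0, 0, 0, -0.024, 0.042, 0],
    [0.16, 0, 0, 0, -0.024, 0.049, 0],
    [0.16, 0, 0, 0, -0.024, 0.053, 0],
    [0.16, 0, 0, 0, -0.024, 0.053, 0],
    [0.16, 0, 0, 0, -0.024, 0.053, 0],
  ],
)

```text
clock: 6.15
ee_pos: [0.5793, 0.0643, 0.1455]
eef_rot: [[-0.022, -1.0, 0.003], [-1.0, 0.022, 0.001], [-0.001, -0.003, -1.0]]
ft_force: [-0.5, -0.1, -2.6]
width: 0.0084
```

```bash
python3 - <<'E'
from go import *
import pickle
go([.5843,.0640,.1399],-1.3);print(robot.state()['eef_rot'])
c=cap('wrist');pickle.dump(c,open('w4.pkl','wb'))
sub=c['pixels'][60:240,190:350]
cv2.imwrite('pics/z4.png',cv2.resize(sub[:,:,::-1],None,fx=3.3,fy=3.3,interpolation=cv2.INTER_CUBIC))
E
```

```text
[0.57929995 0.0642706  0.14545302] [-0.47741001 -0.05626276 -2.57601939] [ 0.10865325 -0.06978339 -0.03852991] 0.008425112378453458 6.15
rot [-0.18  0.07  0.04] shift [ 0.0002 -0.005   0.0056]
[[-0.02195945 -0.99975384  0.00316737]
 [-0.99975816  0.02196308  0.0011152 ]
 [-0.00118449 -0.00314212 -0.99999436]]
```

View pics/z4.png

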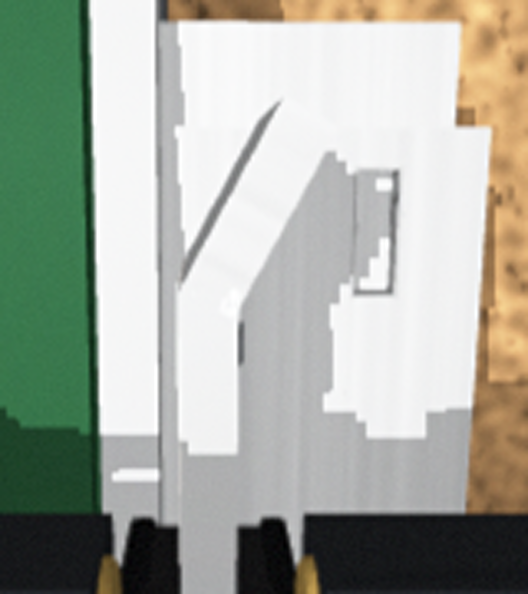

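Call:
step_arm(
  series=[
    [0, 0, 0, 0, 0, 0.001, 0],
    [0, 0, 0, 0, 0, 0.002, 0],
    [0, 0, 0, 0, 0, 0.003, 0],
    [0, 0, 0, 0, 0, 0.004, 0],
    [0, 0, 0, 0, 0, 0.004, 0],
    [0, 0, 0, 0, 0, 0.004, 0],
  ],
)

```text
clock: 6.7
ee_pos: [0.5793, 0.0643, 0.1415]
eef_rot: [[-0.022, -1.0, 0.003], [-1.0, 0.022, 0.001], [-0.001, -0.003, -1.0]]
ft_force: [0.0, 0.5, -2.1]
width: 0.0078
```

Call:
step_arm(
  series=[
    [0, 0, 0, 0, 0, 0.0005, 0],
    [0, 0, 0, 0, 0, 0.001, 0],
    [0, 0, 0, 0, 0, 0.001, 0],
    [0, 0, 0, 0, 0, 0.001, 0],
  ],
)

```text
clock: 7.03
ee_pos: [0.5793, 0.0644, 0.1405]
eef_rot: [[-0.022, -1.0, 0.003], [-1.0, 0.022, 0.001], [-0.001, -0.003, -1.0]]
ft_force: [-0.5, -0.4, -3.9]
width: 0.0077
```

Call:
step_arm(
  series=[
    [-0.16, 0, 0, 0, 0, 0, 0],
    [-0.16, 0, 0, 0, 0, 0.0004, 0],
    [-0.16, 0, 0, 0, 0, 0.0008, 0],
    [-0.16, 0, 0, 0, 0, 0.0008, 0],
    [-0.16, 0, 0, 0, 0, 0.0008, 0],
  ],
)

```text
clock: 7.45
ee_pos: [0.5796, 0.0644, 0.14]
eef_rot: [[-0.022, -1.0, 0.001], [-1.0, 0.022, 0.002], [-0.002, -0.001, -1.0]]
ft_force: [0.3, 0.6, -1.6]
width: 0.0077
```

Call:
step_arm(
  series=[
    [0, 0, 0, 0, 0, 0.0004, 0],
    [0, 0, 0, 0, 0, 0.0008, 0],
    [0, 0, 0, 0, 0, 0.0008, 0],
    [0, 0, 0, 0, 0, 0.0008, 0],
  ],
)

```text
clock: 7.78
ee_pos: [0.5796, 0.0644, 0.1399]
eef_rot: [[-0.022, -1.0, 0.002], [-1.0, 0.022, 0.001], [-0.002, -0.002, -1.0]]
ft_force: [-1.4, 0.9, 4.5]
width: 0.0078
```

Contact with the ledge (+8 N). Next I'll ease the load a little and slide towards the frame.

Call:
step_arm(
  series=[
    [0, 0, 0, 0, -0.0005, -0.0002, 0],
    [0, 0, 0, 0, -0.0015, -0.0002, 0],
    [0, 0, 0, 0, -0.0025, -0.0002, 0],
    [0, 0, 0, 0, -0.003, -0.0002, 0],
    [0, 0, 0, 0, -0.0035, -0.0002, 0],
    [0, 0, 0, 0, -0.0035, -0.0002, 0],
    [0, 0, 0, 0, -0.0035, -0.0002, 0],
  ],
)

```text
clock: 8.37
ee_pos: [0.5805, 0.0643, 0.14]
eef_rot: [[-0.022, -1.0, -0.004], [-1.0, 0.022, 0.001], [-0.001, 0.004, -1.0]]
ft_force: [-8.4, 2.5, 11.0]
width: 0.008
```

Call:
step_arm(
  series=[
    [0, 0, 0, 0, -0.0005, 0, 0],
    [0, 0, 0, 0, -0.001, 0, 0],
    [0, 0, 0, 0, -0.001, 0, 0],
    [0, 0, 0, 0, -0.001, 0, 0],
  ],
)

```text
clock: 8.7
ee_pos: [0.5814, 0.0642, 0.14]
eef_rot: [[-0.022, -1.0, -0.005], [-1.0, 0.022, 0.001], [-0.001, 0.005, -1.0]]
ft_force: [-8.8, 2.1, 10.6]
width: 0.008
```

Call:
step_arm(
  series=[
    [0, 0, 0, 0, -0.0003, 0, 0],
    [0, 0, 0, 0, -0.0006, 0, 0],
    [0, 0, 0, 0, -0.0006, 0, 0],
    [0, 0, 0, 0, -0.0006, 0, 0],
  ],
)

```text
clock: 9.03
ee_pos: [0.5819, 0.0641, 0.14]
eef_rot: [[-0.022, -1.0, -0.005], [-1.0, 0.022, 0.001], [-0.0, 0.005, -1.0]]
ft_force: [-8.9, 1.6, 10.7]
width: 0.0077
```

Friction against the ledge is dragging it, so I'll back off, lift clear and approach the frame just above the ledge.

Call:
step_arm(
  series=[
    [0, 0, 0, 0, 0.002, 0, 0],
    [0, 0, 0, 0, 0.003, -0.0005, 0],
    [0, 0, 0, 0, 0.003, -0.001, 0],
    [0, 0, 0, 0, 0.003, -0.0014, 0],
    [0, 0, 0, 0, 0.003, -0.0014, 0],
    [0, 0, 0, 0, 0.003, -0.0014, 0],
  ],
)

```text
clock: 9.53
ee_pos: [0.5811, 0.0642, 0.14]
eef_rot: [[-0.022, -1.0, -0.001], [-1.0, 0.022, 0.001], [-0.001, 0.001, -1.0]]
ft_force: [-2.7, -0.9, -0.0]
width: 0.0081
```

```bash
python3 -c "
from go import *
go([.5843,.0642,.1399],-1.3);print(robot.state()['eef_rot'])"
```

```text
[0.58111411 0.06418055 0.13997936] [-2.68312241 -0.902681   -0.00402856] [0.14528566 0.77683036 0.01835119] 0.008061951185429515 9.5333
rot [0.05 0.07 0.02] shift [-0.0001 -0.0032  0.0001]
[[-2.23443368e-02 -9.99749968e-01 -8.55598049e-04]
 [-9.99749658e-01  2.23433182e-02  1.18202870e-03]
 [-1.16261625e-03  8.81795504e-04 -9.99998935e-01]]
```

Call:
step_arm(
  series=[
    [0, 0, 0, 0, 0, -0.0005, 0],
    [0, 0, 0, 0, 0, -0.001, 0],
    [0, 0, 0, 0, 0, -0.0015, 0],
    [0, 0, 0, 0, 0, -0.0015, 0],
    [0, 0, 0, 0, 0, -0.0015, 0],
  ],
)

```text
clock: 9.95
ee_pos: [0.5816, 0.0643, 0.1418]
eef_rot: [[-0.022, -1.0, 0.001], [-1.0, 0.022, 0.002], [-0.002, -0.001, -1.0]]
ft_force: [-1.2, -0.2, -2.8]
width: 0.0076
```

```bash
python3 - <<'E'
from go import *
import pickle
go([.5843,.0642,.1399],-1.3);print(robot.state()['eef_rot'])
c=cap('wrist');pickle.dump(c,open('w5.pkl','wb'));s=cap('side')
sub=c['pixels'][60:240,190:350]
a=cv2.resize(sub[:,:,::-1],None,fx=2.5,fy=2.5,interpolation=cv2.INTER_CUBIC)
u,v=proj(s,[.58,.06,.12]).astype(int);b=cv2.resize(s['pixels'][v-60:v+60,u-50:u+50,::-1],(375,450),interpolation=cv2.INTER_CUBIC)
cv2.imwrite('pics/z5.png',np.hstack([a,b]))
E
```

```text
[0.58159281 0.06433073 0.14177866] [-1.16661519 -0.2170926  -2.80769318] [ 0.07458684 -0.08745788 -0.01310124] 0.007561328050416086 9.95
rot [-0.03  0.09  0.03] shift [ 0.0001 -0.0027  0.0019]
[[-2.21960321e-02 -9.99753456e-01  6.02544271e-04]
 [-9.99752460e-01  2.21969269e-02  1.52130275e-03]
 [-1.53430232e-03 -5.68628233e-04 -9.99998661e-01]]
```

View pics/z5.png

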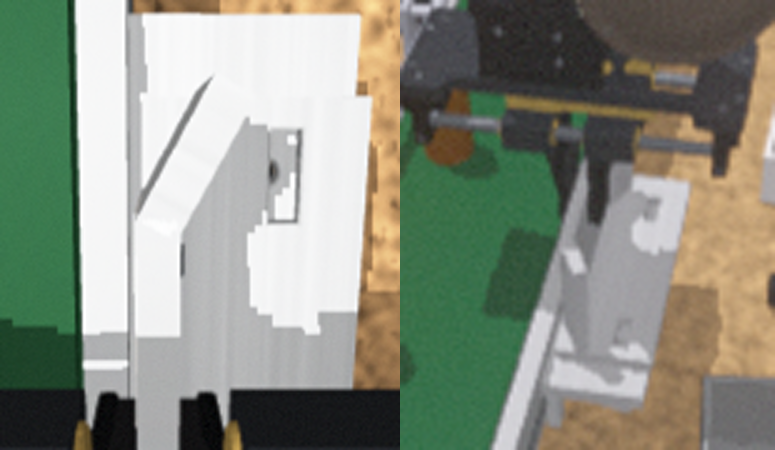

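The guide hangs free, with the hole visible inside the slot, centred in y at crop (273,172), and a small gap to the frame. I'll close the gap in the air.

Call:
step_arm(
  series=[
    [0, 0, 0, 0, -0.0005, 0, 0],
    [0, 0, 0, 0, -0.001, 0, 0],
    [0, 0, 0, 0, -0.0015, 0, 0],
    [0, 0, 0, 0, -0.002, 0, 0],
    [0, 0, 0, 0, -0.002, 0, 0],
    [0, 0, 0, 0, -0.002, 0, 0],
  ],
)

```text
clock: 10.55
ee_pos: [0.5835, 0.0643, 0.142]
eef_rot: [[-0.022, -1.0, 0.001], [-1.0, 0.022, 0.001], [-0.001, -0.001, -1.0]]
ft_force: [0.3, 0.0, -3.9]
width: 0.0078
```

Call:
step_arm(
  series=[
    [0, 0, 0, 0, -0.0005, 0, 0],
    [0, 0, 0, 0, -0.001, 0, 0],
    [0, 0, 0, 0, -0.001, 0, 0],
    [0, 0, 0, 0, -0.001, 0, 0],
  ],
)

```text
clock: 10.88
ee_pos: [0.5845, 0.0642, 0.142]
eef_rot: [[-0.022, -1.0, 0.001], [-1.0, 0.022, 0.001], [-0.002, -0.001, -1.0]]
ft_force: [0.4, -0.1, -2.5]
width: 0.0078
```

Call:
step_arm(
  series=[
    [0, 0, 0, 0, -0.0004, 0, 0],
    [0, 0, 0, 0, -0.0008, 0, 0],
    [0, 0, 0, 0, -0.0008, 0, 0],
    [0, 0, 0, 0, -0.0008, 0, 0],
  ],
)

```text
clock: 11.22
ee_pos: [0.5853, 0.0642, 0.142]
eef_rot: [[-0.022, -1.0, 0.001], [-1.0, 0.022, 0.001], [-0.001, -0.0, -1.0]]
ft_force: [0.6, -1.0, -3.5]
width: 0.0078
```

Call:
step_arm(
  series=[
    [0, 0, 0, 0, -0.0004, 0, 0],
    [0, 0, 0, 0, -0.0008, 0, 0],
    [0, 0, 0, 0, -0.0008, 0, 0],
    [0, 0, 0, 0, -0.0008, 0, 0],
  ],
)

```text
clock: 11.55
ee_pos: [0.5857, 0.0641, 0.1419]
eef_rot: [[-0.022, -1.0, -0.0], [-1.0, 0.022, 0.001], [-0.001, 0.0, -1.0]]
ft_force: [-1.2, 0.8, -2.9]
width: 0.0079
```

Frame contact at x ≈ 0.5856. I'll back off 0.5 mm and lower to the ledge.

Call:
step_arm(
  series=[
    [0, 0, 0, 0, 0.0006, 0, 0],
    [0, 0, 0, 0, 0.0006, 0.0006, 0],
    [0, 0, 0, 0, 0.0006, 0.0012, 0],
    [0, 0, 0, 0, 0.0006, 0.0018, 0],
    [0, 0, 0, 0, 0.0006, 0.0021, 0],
    [0, 0, 0, 0, 0.0006, 0.0021, 0],
    [0, 0, 0, 0, 0.0006, 0.0021, 0],
  ],
)

```text
clock: 12.13
ee_pos: [0.5855, 0.0642, 0.14]
eef_rot: [[-0.022, -1.0, 0.001], [-1.0, 0.022, 0.001], [-0.001, -0.001, -1.0]]
ft_force: [-0.4, -0.1, -2.9]
width: 0.0081
```

Call:
step_arm(
  series=[
    [0, 0, 0, 0, 0, 0.0002, 0],
    [0, 0, 0, 0, 0, 0.0002, 0],
    [0, 0, 0, 0, 0, 0.0002, 0],
  ],
)

```text
clock: 12.38
ee_pos: [0.5855, 0.0642, 0.14]
eef_rot: [[-0.022, -1.0, 0.001], [-1.0, 0.022, 0.001], [-0.001, -0.001, -1.0]]
ft_force: [-1.4, -0.9, -0.8]
width: 0.0079
```

Call:
step_arm(
  series=[
    [0, 0, 0, 0, -0.0005, 0, 0],
    [0, 0, 0, 0, -0.001, 0, 0],
    [0, 0, 0, 0, -0.0015, 0, 0],
    [0, 0, 0, 0, -0.0015, 0, 0],
    [0, 0, 0, 0, -0.0015, 0, 0],
    [0, 0, 0, 0, -0.0015, 0, 0],
  ],
)

```text
clock: 12.88
ee_pos: [0.586, 0.0641, 0.14]
eef_rot: [[-0.022, -1.0, -0.002], [-1.0, 0.022, 0.001], [-0.001, 0.002, -1.0]]
ft_force: [-6.1, 0.5, 3.5]
width: 0.0082
```

```bash
python3 -c "
from go import *
go([.5843,.0642,.1399],-1.3);print(robot.state()['eef_rot'])"
```

```text
[0.58596205 0.06413136 0.13997088] [-6.09195713  0.47813769  3.53188768] [ 0.40647676  1.75486088 -0.11895198] 0.008212426638412054 12.8833
rot [0.1  0.06 0.03] shift [-0.      0.0017  0.0001]
[[-0.02220201 -0.99975211 -0.00167011]
 [-0.99975292  0.02220016  0.00112339]
 [-0.00108603  0.00169464 -0.99999797]]
```

The push tips the top inwards by about 0.15°, so I'll add a counter-tilt and raise the push.

Call:
step_arm(
  series=[
    [0.15, 0, 0, 0, -0.0003, 0, 0],
    [0.3, 0, 0, 0, -0.0006, 0, 0],
    [0.3, 0, 0, 0, -0.0006, 0, 0],
    [0.3, 0, 0, 0, -0.0006, 0, 0],
    [0.3, 0, 0, 0, -0.0006, 0, 0],
  ],
)

```text
clock: 13.3
ee_pos: [0.5859, 0.0641, 0.14]
eef_rot: [[-0.022, -1.0, 0.002], [-1.0, 0.022, 0.001], [-0.001, -0.002, -1.0]]
ft_force: [-6.7, 1.4, 4.1]
width: 0.0073
```

```bash
python3 -c "
from go import *
go([.5843,.0642,.1399],-1.3);print(robot.state()['eef_rot'])"
```

```text
[0.5859243  0.06413204 0.13998733] [-6.73660711  1.42881706  4.07992509] [ 0.50714856  2.20797603 -0.09423213] 0.00730718594474736 13.3
rot [-0.13  0.05  0.02] shift [-0.      0.0016  0.0001]
[[-2.22687606e-02 -9.99749519e-01  2.23659443e-03]
 [-9.99751585e-01  2.22707827e-02  8.83275735e-04]
 [-9.32865199e-04 -2.21636937e-03 -9.99997109e-01]]
```

Call:
step_arm(
  series=[
    [0, 0, 0, 0, -0.0004, 0, 0],
    [0, 0, 0, 0, -0.0008, 0, 0],
    [0, 0, 0, 0, -0.0008, 0, 0],
    [0, 0, 0, 0, -0.0008, 0, 0],
    [0, 0, 0, 0, -0.0008, 0, 0],
  ],
)

```text
clock: 13.72
ee_pos: [0.5861, 0.0641, 0.14]
eef_rot: [[-0.022, -1.0, 0.001], [-1.0, 0.022, 0.001], [-0.001, -0.001, -1.0]]
ft_force: [-8.3, 2.0, 5.1]
width: 0.0076
```

```bash
python3 -c "
from go import *
F=[]
for i in range(10):
    cap('top');F.append(robot.state()['ft_force'])
print(np.mean(F,0),np.std(F,0))
go([.5843,.0642,.1399],-1.3);print(robot.state()['eef_rot'])"
```

```text
[-8.1652857   1.96821346  5.77514085] [0.46158787 0.43522294 0.53253742]
[0.58605274 0.06410709 0.13997875] [-8.35476833  2.36022076  5.10571169] [ 0.68561005  2.71652576 -0.07030966] 0.008019197918083205 14.2167
rot [-0.04  0.04  0.02] shift [-0.0001  0.0018  0.0001]
[[-2.23473625e-02 -9.99749987e-01  7.48205322e-04]
 [-9.99749988e-01  2.23479088e-02  7.29956163e-04]
 [-7.46494489e-04 -7.31705667e-04 -9.99999454e-01]]
```

Call:
step_arm(
  series=[
    [0, 0, 0, 0, 0, -0.0004, 0],
    [0, 0, 0, 0, 0, -0.0004, 0],
    [0.05, 0, 0, -0.0002, -0.0004, -0.0004, 0],
    [0.1, 0, 0, -0.0004, -0.0008, -0.0004, 0],
    [0.1, 0, 0, -0.0004, -0.0008, -0.0004, 0],
    [0.1, 0, 0, -0.0004, -0.0008, -0.0004, 0],
  ],
)

```text
clock: 14.72
ee_pos: [0.5861, 0.0641, 0.14]
eef_rot: [[-0.023, -1.0, 0.001], [-1.0, 0.023, 0.0], [-0.0, -0.001, -1.0]]
ft_force: [-7.8, 1.3, 5.6]
width: 0.0079
```

```bash
cat > chk.py <<'E'
from go import *
F=[]
for i in range(10):
    c=cap('wrist');F.append(robot.state()['ft_force'])
print(np.mean(F,0),np.std(F,0))
go([.5843,.0642,.1399],-1.3);print(robot.state()['eef_rot'])
s=cap('side');sub=c['pixels'][60:240,190:350]
a=cv2.resize(sub[:,:,::-1],None,fx=2.5,fy=2.5,interpolation=cv2.INTER_CUBIC)
u,v=proj(s,[.58,.06,.12]).astype(int);b=cv2.resize(s['pixels'][v-60:v+60,u-50:u+50,::-1],(375,450),interpolation=cv2.INTER_CUBIC)
cv2.imwrite('pics/z6.png',np.hstack([a,b]))
E
python3 chk.py
```

```text
[-9.05708327  1.18028773  4.94075903] [0.31470347 0.35782953 0.41306834]
[0.58609375 0.06413007 0.13998578] [-8.98334408  1.65429508  4.96897968] [ 0.49089795  2.99295915 -0.02284208] 0.007897095711021823 15.2167
rot [-0.03  0.01  0.  ] shift [-0.      0.0018  0.0001]
[[-2.26619201e-02 -9.99743020e-01  5.75319686e-04]
 [-9.99743175e-01  2.26619996e-02  1.31976081e-04]
 [-1.44980060e-04 -5.72181098e-04 -9.99999826e-01]]
```

View pics/z6.png

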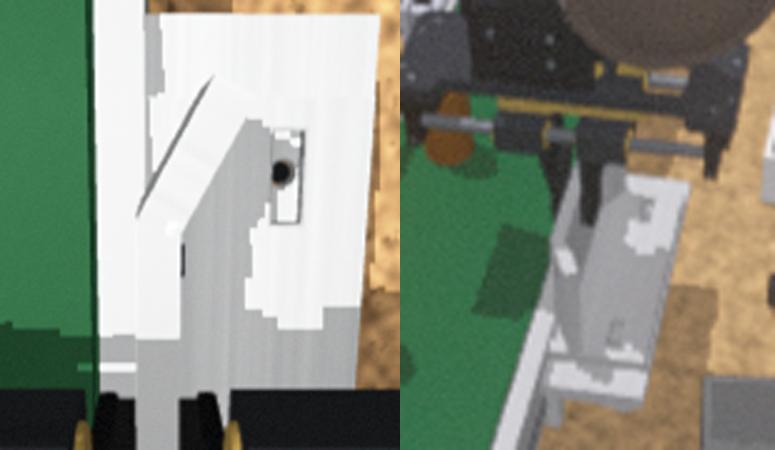

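The hole is inside the slot and the back is flush against the frame. The last trim is less down-load and slightly more push.

Call:
step_arm(
  series=[
    [0, 0, 0, 0, 0, -0.0003, 0],
    [0, 0, 0, 0, 0, -0.0005, 0],
    [0.04, 0, 0, 0, -0.0004, -0.0005, 0],
    [0.08, 0, 0, -0.0002, -0.0008, -0.0005, 0],
    [0.08, 0, 0, -0.0002, -0.0008, -0.0005, 0],
    [0.08, 0, 0, -0.0002, -0.0008, -0.0005, 0],
  ],
)

```text
clock: 15.77
ee_pos: [0.5862, 0.0641, 0.14]
eef_rot: [[-0.023, -1.0, 0.0], [-1.0, 0.023, -0.0], [0.0, -0.0, -1.0]]
ft_force: [-9.9, 0.9, 4.1]
width: 0.0078
```

```bash
python3 chk.py
```

```text
[-9.71267802  0.98214063  4.32538779] [0.51500549 0.59763679 0.4606901 ]
[0.58618127 0.06411124 0.13999675] [-10.28994125   0.74830391   4.69700217] [ 0.45775702  3.20598499 -0.08872111] 0.007842762940494684 16.2667
rot [-0.01 -0.02 -0.01] shift [-0.      0.0019  0.0001]
[[-2.29237742e-02 -9.99737211e-01  1.01509659e-04]
 [-9.99737171e-01  2.29237427e-02 -3.01088708e-04]
 [ 2.98682604e-04 -1.08385069e-04 -9.99999950e-01]]
```

Call:
step_arm(
  series=[
    [0.02, 0, 0, 0, -0.0002, -0.0002, 0],
    [0.05, 0, 0, 0, -0.0004, -0.0004, 0],
    [0.05, 0, 0, 0, -0.0004, -0.0004, 0],
    [0.05, 0, 0, 0, -0.0004, -0.0004, 0],
    [0.05, 0, 0, 0, -0.0004, -0.0004, 0],
    [0.05, 0, 0, 0, -0.0004, -0.0004, 0],
  ],
)

```text
clock: 16.82
ee_pos: [0.5862, 0.0641, 0.14]
eef_rot: [[-0.023, -1.0, 0.0], [-1.0, 0.023, -0.0], [0.0, -0.0, -1.0]]
ft_force: [-9.9, 1.7, 3.0]
width: 0.0076
```

```bash
python3 chk.py
```

```text
[-9.98489139  1.26931958  3.42637643] [0.37626501 0.26666978 0.38512525]
[0.58620646 0.0641165  0.14000672] [-9.26488209  1.05246405  3.50486314] [ 0.59407862  3.28875293 -0.04640078] 0.007847299076761688 17.3167
rot [-0.   -0.02 -0.02] shift [-0.      0.0019  0.0001]
[[-2.30011442e-02 -9.99735438e-01  2.15541192e-05]
 [-9.99735366e-01  2.30011343e-02 -3.82156574e-04]
 [ 3.81559701e-04 -3.03384537e-05 -9.99999927e-01]]
```

View pics/z6.png

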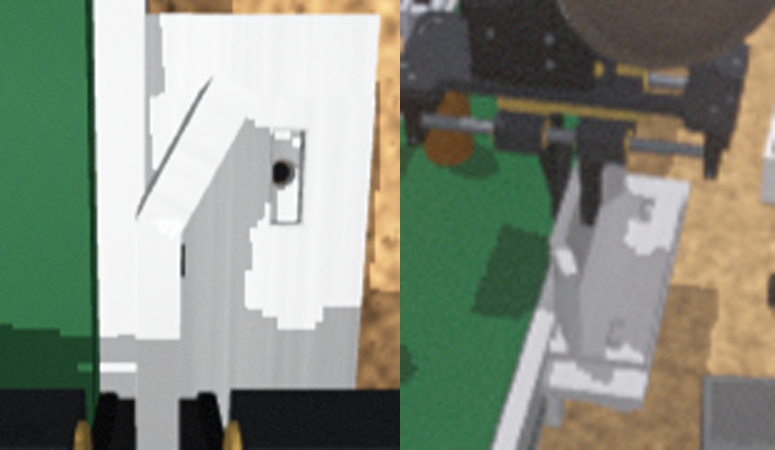

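The push is steady at 10.0 N, the tool is level, the hole is in the slot and the guide is seated flush. Handing in.

```bash
python3 -c "
from cell import robot
print(robot.hand_in())"
```

```text
the job is handed in; nothing more can be done
None
```

I lifted the guide out of the bin and set it on the ledge, foot towards you and back against the side frame. I handed in at about 17 s of the 64 s, with the guide still gripped and pushed.

**Last checks**
- **Push:** the wrist force averaged 10.0 N into the frame and was steady to about 0.4 N. Up to a few newtons of that may be friction on the ledge, so the frame itself may get somewhat less.
- **Other forces:** about 7 N presses the guide down onto the ledge, and about 1 N acts sideways.
- **Fit:** the tool is level to within 0.05°. The last wrist picture shows the tapped hole at the -y end inside its slot, about 1 mm off centre along the slot, and no visible gap at the frame. I could not see the hole at the +y end clearly; its position follows from the guide being square.
- **Position:** contact with the frame came about 1.5 mm further in than my camera estimate, which is within the calibration error.

**What went wrong:** my first slide along the ledge dragged on friction (about 9 N), so I lifted the guide 2 mm, closed the gap in the air and lowered it again.

As far as I know, the bottles and the other parts were not touched. I did not check the bin or the other bottles again at the end.

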